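# Shut the locked-open hatch of a food tub and stack the tub

## Task

The blue-lidded food tub with the sliding hatch was left on the cooker hob with its hatch locked open. First stand it upright on the wooden chopping board and let go; there, push the orange lock slide across to free the hatch and slide the hatch fully shut. Then stack the tub on the other blue-lidded tub, which stands between a jam jar and a salt shaker, with all four of its feet down in the recesses of the lower lid, and leave those two standing where they are without touching them with the gripper.

Things in the scene. Friction and masses are not known exactly. Their poses are not given: they have to be found in the camera images.
- hatch_tub: Closed food tub, white with blue lid, loose, 0.4 to 0.85 kg, 68 (x) x 58 (y) x 60 mm high (feet to lid's top face), flat upright sides to grip. Origin: centre of the underside, at the feet's bottom; z up. Four feet 10 mm across, tapering to 7, stick out 4 mm below at x = +-26, y = +-21 mm. Starts upright on the flat hob (z about 0), hatch open.
- hatch_tub_lid (a point): Centre of the top face of the hatch tub's lid, 60 mm above its origin. Two rails, 6 mm high, run along y at x = +-29.5 mm. The open hatch juts out beyond the +y side just above the lid, so fingers cannot come down along that side until it is shut: grip across x before, across x or y after.
- hatch (a joint): Hatch slide, m: 0 = fully shut (stop), 0.037 = fully open (stop); starts near 0.035. Grows along the tub's +y. 0.4 N of friction, stays where left; cannot go below about 0.030 while locked. Grey plate 50 (x) x 46 (y) mm, its top face 5.5 mm above the lid; open, it juts out up to 31 mm beyond the tub's +y side.
- hatch_rib (a point): Middle of the top of the hatch's grey upright rib, 14 mm high above the hatch plate, 28 mm long along the tub's x, 7 mm thick along y; moves with the hatch: at tub x = 0, y = 17.5 mm + hatch value.
- lock (a joint): Lock slide, m: 0 = locked (its orange bolt stands behind the end of the rail on the tub's -x side), 0.010 = free (stop). Grows along the tub's +x. The hatch can pass above 0.007. It rides on the hatch; 0.4 N of friction, stays where left.
- lock_knob (a point): Middle of the top of the lock's orange knob, 12 x 12 mm, 14 mm high above the hatch plate (top 19.5 mm above the lid); at tub x = -5 mm + lock value, y = -7 mm + hatch value. Can be pinched from above across x; 15 mm free between it and the rib. The tub is loose: a push of over 1 to 2 N against a stop rocks it.
- board: Wooden chopping board, fixed, 140 (x) x 160 (y) x 10 mm thick; origin: centre of its underside, on the worktop.
- lower_tub: The other tub, loose, 0.7 kg, upright on the worktop: white body 68 (x) x 58 (y), blue lid 76 (x) x 66 (y) mm, lid top 52 mm above the origin (centre of underside, z up). Lid recesses 14 x 14, 4 mm deep at x = +-26, y = +-21 mm take the feet (2 mm play). Stacked, the hatch tub's origin is straight above, 48 mm higher, x axes parallel either way round. Jar and shaker beside it on +-x: fingers fit only at +-y.
- jam: Jam jar with grey lid, loose, 66 mm across, 108 mm high, some 74 mm along +x of the lower tub; origin: centre of its underside.
- salt: Salt shaker, clear with grey cap, loose, 44 mm across, 90 mm high, some 63 mm along -x of the lower tub; origin: centre of its underside.
Not all that is in view belongs to the job. Leave any yellow look-alike of the lower_tub alone.

How it is judged (in metres and radians):
On the way, in this order (a step that is already met when the one before it is completed fails the run):
1. the hatch tub stands upright on the chopping board, let go, its hatch still open and locked (x of hatch_tub in the frame of board between -0.055 and 0.055 m and y of hatch_tub in the frame of board between -0.065 and 0.065 m and z of hatch_tub in the frame of board between 0.005 and 0.016 m and angle between hatch_tub's own z axis and vertical below 0.15 rad and contact force between the fingers and hatch_tub below 0.2 N and linear speed of hatch_tub below 0.02 m/s and value of joint hatch above 0.028 m and value of joint lock below 0.005 m), for 0.2 s.
2. on the board, the lock slide is freed (x of hatch_tub in the frame of board between -0.055 and 0.055 m and y of hatch_tub in the frame of board between -0.065 and 0.065 m and z of hatch_tub in the frame of board between 0.005 and 0.016 m and angle between hatch_tub's own z axis and vertical below 0.15 rad and value of joint lock above 0.006 m), for 0.05 s.
3. on the board, the hatch is slid fully shut (x of hatch_tub in the frame of board between -0.055 and 0.055 m and y of hatch_tub in the frame of board between -0.065 and 0.065 m and z of hatch_tub in the frame of board between 0.005 and 0.016 m and angle between hatch_tub's own z axis and vertical below 0.15 rad and value of joint hatch below 0.003 m), for 0.1 s.
At the end, for the whole second after the job is handed in: The hatch tub rests on the lower tub, all four feet in the recesses (origins within 5 mm sideways, within 2 mm of full depth, upright), hatch within 3 mm of shut, lower tub upright on the worktop, jam jar and salt shaker standing upright within 15 mm of where they started (horizontal distance between hatch_tub and lower_tub below 0.005 m and z of hatch_tub in the frame of lower_tub between 0.046 and 0.05 m and angle between the x axis of hatch_tub and the x axis of lower_tub, either way round below 0.12 rad and angle between each of hatch_tub, lower_tub's own z axis and vertical below 0.04 rad and height (world z) of lower_tub below 0.004 m and value of joint hatch below 0.003 m and linear speed of each of hatch_tub, lower_tub below 0.01 m/s and angle between each of jam, salt's own z axis and vertical below 0.1 rad and distance of each of jam, salt from where it was at the start of the episode below 0.015 m); the robot touches nothing.
It fails at once if the jam jar or the salt shaker is knocked over or pushed more than 15 mm (angle between any of jam, salt's own z axis and vertical above 0.5 rad or distance of any of jam, salt from where it was at the start of the episode above 0.015 m).
It fails at once if the gripper or arm presses on the jam jar or the salt shaker (over 1 N) (contact force between any of the fingers, the arm and jam above 1 N or contact force between any of the fingers, the arm and salt above 1 N).
It also fails if it takes over 61 s, if anything falls off the work surface, if the arm or the gripper's body presses on something with over 40 N, if the wrist force passes 120 N, or if a joint passes its speed limit or range.

## Robot

A 6-joint arm with a two-finger parallel gripper is mounted at the origin on a cart in front of the work surface, level with it; the furniture and walls round the work are solid. World frame = base frame: x ahead of the robot, y to its left, z up, the work surface at z = 0. Lengths are in m, angles in degrees, forces in N, time in s.
With the tool pointing down it reaches from about 0.3 to 0.75 m from the base axis. Payload 8.5 kg.
Tool frame: the origin (TCP) lies at the very end of the fingers, on their centre line; the grasp point (between the pads) lies env.pinch_z behind it (env.pinch_z is the distance from the TCP to the grasp point, in m); z points along the fingers, y is the line along which they close (so a half turn about z gives the same grasp; the last joint's range is limited). The gripper opens to 85 mm and grips with 20 to 120 N. Pads are 22 mm wide; open, the fingers measure 114 mm over their backs; the gripper's body (76 mm by 85 mm) begins 54 mm behind the grasp point. The pads swing forward as they close: fully open they stand 13 mm farther back than shut.
Start: joints at [52.924, 21.807, 74.336, -0, 83.858, -12.336], TCP at [0.23, 0.5, 0.194] pointing down, gripper open.
Joint ranges: [-178.18, 178.18], [-50.72, 133.34], [12.68, 142.11], [-81.47, 261.47], [9.98, 163.14], [-165.26, 165.26]. Speed limits (degrees/s): [136.94, 136.94, 180, 180, 180, 180].

## Interface

Orientations are given as a 3x3 rotation matrix whose columns are the frame's x, y, z axes.
In Python, from rig import telemetry, get_image, env gives the robot as it stands. The module is installed in compiled form; this text tells all that it offers.
- The arm moves only by the tool apply_moves, never from a script. Its argument "series" is a list of rows, each a list of 7 numbers: the shift along the tool's x, y, z in mm, then the turn, a rotation vector about the tool's x, y, z in degrees, then the opening, from 0 (shut) to 1 (fully open). A call has 1 to 12 rows; each row shifts and turns the commanded pose from where the row before left it, along the tool's axes as they then stand; what a row does not reach is not made up. A row lasts 1/8 s, in which the tool goes at most 62.5 mm and 10.7 degrees, less where a joint would pass 70% of its speed; a pose out of reach is approached as far as the arm can. A call with a gripper value outside its range is refused whole. The fingers move at their own pace and stop on an object; "grip_force" is the grip in N (left out, the last holds). Time passes only in rows, so rows that do not move let the fingers close. It gives the time, the measured TCP pose, the force, the opening and the grip force at its end, in the units of the state.
- telemetry.observe(): the state, without advancing time (a new reading comes with each control period).
- get_image(name): name is "side" or "top"; returns a dict with "frame" (420x560x3 uint8, red, green, blue), "z_map" (420x560 float32, m along the optical axis (not along the pixel's ray), 0 where there is no reading), "vertical_fov" (degrees; the focal length in pixels is half the picture's height over the tangent of half this angle, whatever the lens; pixels are square), "cx", "cy" (the principal point, pixels), "dist" ([k1, k2, p1, p2, k3] as OpenCV has them; the pictures are not rectified), "eye" and "attitude" of the camera in the world. Camera axes: x right, y up, looking along -z (the intrinsics and any distortion apply to the point x, -y, -z); pixel columns grow to the right and rows downward; lengths in m; the calibration is good to about 2 mm. A picture is of the moment at which its call begins.
- env.close_job(): hands the job in; it is judged then, once.
The state is a dict: "time_s": time; "q": joint angles; "qvel": joint speeds; "joint_efforts": joint torques, N m; "position": TCP position; "tool_rot": TCP orientation; "ft_force": force on the tool from outside, world axes, zero at the start; "wrist_torque": the same for the moment, N m; "grip_width": finger opening in m; "gripper_force": force on a finger pad.
Only numpy, scipy, OpenCV 4.12 (cv2) and the standard library are available. Lean on these libraries where they do the work, as an engineer would, in place of code of your own. Each camera call takes 0.05 s, during which the arm holds its last target. There are 200 camera calls.

## Working session

There is one attempt and no reset: what is moved stays moved. The work goes in short steps, Python scripts to look and compute and a tool call to move; the robot and the scene stay as the last step left them, time stands still between calls to the robot, and variables do not carry over. Pictures are saved under pics/ and viewed, at most 10 in all, crops included, and the job is handed in when it is done.

Besides the shell and the picture viewer there is one more tool, called after "Emit:" by a JSON object that holds its "api" and its "payload". apply_moves: Moves the arm, as the interface text tells. Its arguments: {"type":"object","properties":{"series":{"type":"array"},"grip_force":{"type":"number"}},"required":["series"]}

```bash
mkdir -p pics; cat > h.py <<'E'
import numpy as np, cv2
from rig import telemetry, get_image, env
def K(im):
    f=210/np.tan(np.radians(im['vertical_fov'])/2)
    return np.array([[f,0,im['cx']],[0,f,im['cy']],[0,0,1.]])
def rays(im,px):
    u=cv2.undistortPoints(np.array(px,float).reshape(-1,1,2),K(im),np.array(im['dist'],float))[:,0]
    return np.c_[u[:,0],-u[:,1],-np.ones(len(u))]@np.array(im['attitude']).T
def on_plane(im,px,z):
    r=rays(im,px);e=np.array(im['eye']);return e+r*((z-e[2])/r[:,2])[:,None]
def cloud(im):
    h,w=im['z_map'].shape
    v,u=np.mgrid[:h,:w]
    return (np.array(im['eye'])+rays(im,np.c_[u.ravel(),v.ravel()])*im['z_map'].reshape(-1,1)).reshape(h,w,3)
def save(im,n,crop=None,s=1):
    f=im['frame'][:,:,::-1]
    if crop: f=f[crop[1]:crop[3],crop[0]:crop[2]]
    cv2.imwrite('pics/'+n,cv2.resize(f,None,fx=s,fy=s,interpolation=cv2.INTER_CUBIC))
E
python3 - <<'E'
from h import *
for n in('top','side'):
    im=get_image(n);save(im,n+'0.png',s=1.4);print(n,im['vertical_fov'],im['cx'],im['cy'],im['dist'],im['eye'],im['attitude'])
    np.savez(n+'0.npz',**im)
s=telemetry.observe();print(env.pinch_z,s)
E
```

```text
top 43.744319177652756 272.00555924725796 202.46526716875695 [-0.18725494  0.          0.          0.          0.        ] [0.11464133 0.00594518 1.82729372] [[-0.25516015  0.93261601 -0.25518755]
 [-0.96689313 -0.24701587  0.06403776]
 [-0.00331273  0.26307897  0.96476861]]
side 57.47202062142983 272.6649900957795 208.76695022956045 [-0.02071689  0.          0.          0.          0.        ] [0.51215933 0.76234039 0.76641102] [[-0.99587761  0.06586733 -0.06236408]
 [-0.08937778 -0.59528598  0.79852753]
 [ 0.01547241  0.80080965  0.59871905]]
0.0187 {'time_s': 0.1, 'q': array([ 5.29240101e+01,  2.18375512e+01,  7.43786397e+01,  2.51476054e-04,
        8.38581389e+01, -1.23337572e+01]), 'qvel': array([-0.03771986, -0.06346444, -0.21858586,  0.03032451, -0.07515625,
        0.03162336]), 'joint_efforts': array([ 2.44178875e-03, -4.49220228e+01, -2.31656832e+01, -2.59561457e-04,
        3.70851980e-03,  4.04877574e-05]), 'position': array([0.22999036, 0.49926878, 0.19308003]), 'tool_rot': array([[-9.08199613e-01,  4.18536552e-01, -7.85589527e-04],
       [ 4.18537195e-01,  9.08199070e-01, -1.03240233e-03],
       [ 2.81373567e-04, -1.26642583e-03, -9.99999158e-01]]), 'ft_force': array([-0.10664612,  0.32550239, -0.4701534 ]), 'wrist_torque': array([-0.02944169, -0.03927387, -0.0523983 ]), 'gripper_force': 0.0, 'grip_width': 0.0852801658315885}
```

View pics/top0.png

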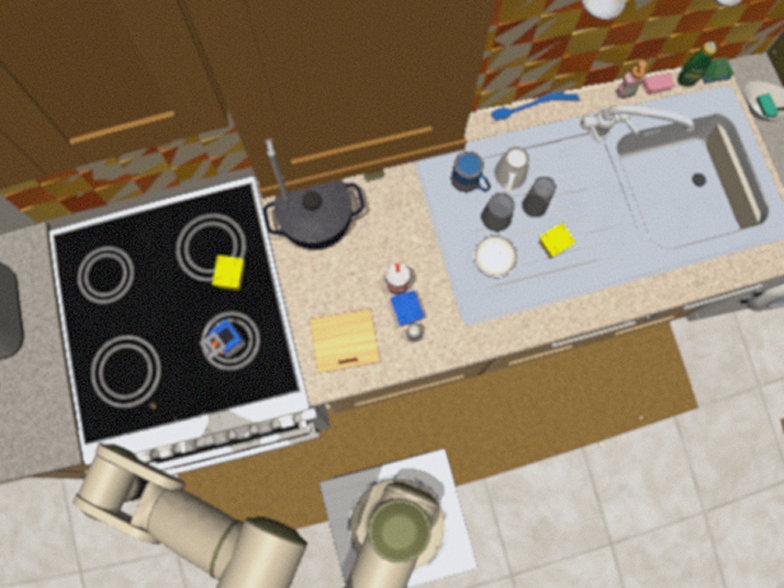

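View pics/side0.png

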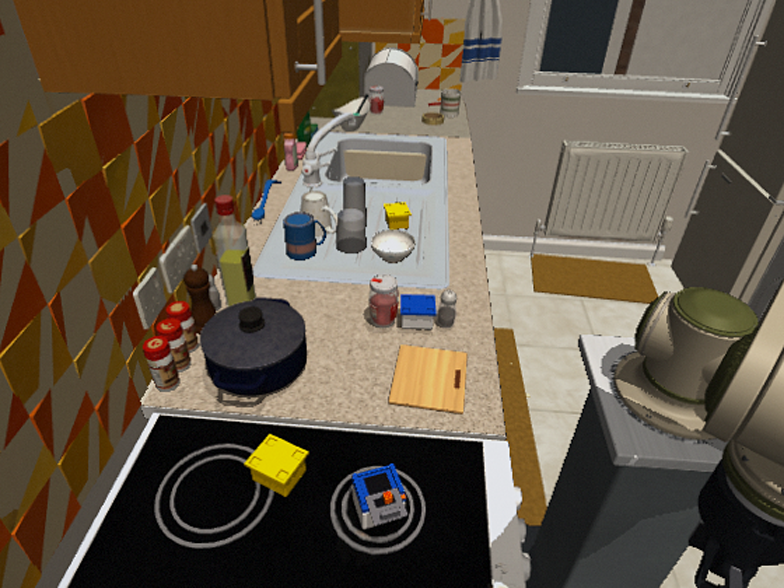

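The top picture (scaled 1.4x) shows three kinds of candidate.
- **Hatch tub:** blue with an orange knob, on the hob at (222,340) in top and (380,497) in side.
- **Lower tub:** blue, between the jar and the shaker, at (407,308) in top and (418,308) in side.
- **Look-alikes to leave alone:** yellow tubs at (228,272) and (557,240). The blue mug at (467,170) is also not wanted.

The board is at (345,340). I choose the blue ones.

```bash
cat >> h.py <<'E'
def blue(im):
    h=cv2.cvtColor(im['frame'],cv2.COLOR_RGB2HSV);return cv2.inRange(h,(105,150,60),(130,255,255))
def orange(im):
    h=cv2.cvtColor(im['frame'],cv2.COLOR_RGB2HSV);return cv2.inRange(h,(4,190,150),(14,255,255))
def rect(p):
    (c,s,a)=cv2.minAreaRect((np.array(p)[:,:2]*1000).astype(np.float32));return np.round(c,1),np.round(s,1),round(a,1)
E
python3 - <<'E'
from h import *
for n in('side','top'):
    im=dict(np.load(n+'0.npz'));C=cloud(im)
    m=blue(im);k,l,st,ce=cv2.connectedComponentsWithStats(m)
    for i in range(1,k):
        if st[i,4]>60:
            P=C[l==i];md=np.median(P,0);print(n,st[i],md.round(3))
            for z in(.06,.052):
                Q=P[abs(P[:,2]-z)<.006]
                if len(Q)>20:print(' z',z,len(Q),rect(Q),Q[:,2].mean(),[r for r in [rect(on_plane(im,np.argwhere((l==i)&(abs(C[:,:,2]-z)<.006))[:,::-1],z))]])
    o=orange(im);ys,xs=np.nonzero(o)
    P=C[o>0];P=P[(P[:,2]>.04)&(P[:,2]<.1)&(P[:,1]>.2)];print('orange',len(P),P.mean(0),P.max(0))
    # board: cloud near z=.01
    hs=cv2.cvtColor(im['frame'],cv2.COLOR_RGB2HSV)
    w=(cv2.inRange(hs,(12,110,120),(24,255,255))>0)&(abs(C[:,:,2]-.01)<.012)&(abs(C[:,:,0]-.45)<.2)&(C[:,:,1]<.3)&(C[:,:,1]>-.02)
    w=cv2.morphologyEx(w.astype(np.uint8),cv2.MORPH_OPEN,np.ones((5,5)))
    print('board',w.sum(),rect(on_plane(im,np.argwhere(w>0)[:,::-1],.01)),C[w>0][:,2].mean())
im=dict(np.load('side0.npz'));save(im,'crop.png',(230,200,340,390),3)
E
```

```text
side [343  34  13   7  75] [ 0.245 -1.918  0.184]
side [180 128  17  29 120] [ 0.972 -0.604  0.036]
 z 0.06 25 (array([ 974.5, -688.5]), array([44.3, 18.6]), 85.7) 0.05974411391437685 [(array([ 973.8, -686.7]), array([58.6, 18.4]), 89.7)]
 z 0.052 25 (array([ 975.5, -685.8]), array([84. , 17.5]), 89.5) 0.05258553702797055 [(array([ 976.8, -681. ]), array([87.4, 21.4]), 89.0)]
side [205 161  18  14 126] [ 0.808 -0.374  0.078]
 z 0.06 23 (array([ 809.3, -376.8]), array([53.3, 15.6]), 14.4) 0.05984287865386026 [(array([ 807.1, -374.5]), array([54.8, 24.6]), 23.6)]
side [286 211  25  14 349] [ 0.507 -0.153  0.053]
 z 0.06 61 (array([ 507.6, -155.9]), array([75.5, 58.9]), 48.9) 0.054748240461920165 [(array([ 507.8, -148.9]), array([74.9, 57.7]), 48.0)]
 z 0.052 346 (array([ 506. , -157.5]), array([76.7, 66.5]), 6.6) 0.0523831849956852 [(array([ 505.7, -155.7]), array([76.8, 63.9]), 6.2)]
side [252 331  37  35 423] [0.563 0.291 0.06 ]
 z 0.06 406 (array([548.1, 300.3]), array([67.7, 62. ]), 23.3) 0.06034164249340353 [(array([548.7, 299.4]), array([69.1, 63.3]), 23.9)]
 z 0.052 130 (array([
[... 713 characters left out ...]
]), 4.1) 0.05646448196368292 [(array([ 507.1, -158. ]), array([73. , 58.9]), 4.1)]
 z 0.052 289 (array([ 509.5, -158.9]), array([75.7, 60.2]), 4.3) 0.051364289222986845 [(array([ 509.4, -158.5]), array([74.8, 59.9]), 2.5)]
top [149 228  24  23 166] [0.563 0.286 0.059]
 z 0.06 103 (array([552.2, 296. ]), array([65.9, 49.4]), 23.3) 0.06012964422241484 [(array([551.3, 295.8]), array([64.4, 49.4]), 23.4)]
 z 0.052 52 (array([555.5, 298.5]), array([66.1, 52.4]), 29.8) 0.05404899570484098 [(array([555. , 298.2]), array([64.4, 52.2]), 29.6)]
orange 5 [0.6311385  0.34501467 0.08167241] [1.01481595 0.43925578 0.09684567]
board 74 (array([422.9,  16.2]), array([45.8, 17.8]), 75.3) 0.010042450726118247
```

View pics/crop.png

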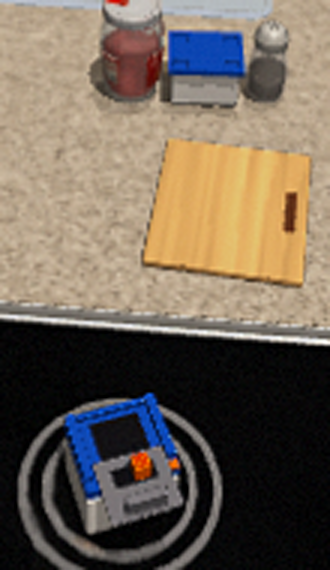

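The crop confirms the choice: the open-hatch tub is on the hob with its knob at about (140,464), and the blue lower tub sits between the jar and the shaker. Heights and sizes fit (lid at 0.060 m, 68 x 62 mm, yaw about 24°; lower lid at 0.052 m, 76 x 66 mm, yaw about 5°). I'll move over the tub next.

Emit:
{"api": "apply_moves", "payload": {"series": [[0,0,0,0,0,10.35,1],[0,0,0,0,0,10.35,1],[0,0,0,0,0,10.35,1],[0,0,0,0,0,10.35,1],[-39,26.3,0,0,0,0,1],[-39,26.3,0,0,0,0,1],[-39,26.3,0,0,0,0,1],[-39,26.3,0,0,0,0,1],[-39,26.3,0,0,0,0,1],[-39,26.3,0,0,0,0,1],[-39,26.3,0,0,0,0,1],[-39,26.3,0,0,0,0,1]]}}

```text
time_s: 1.6
position: [0.5498, 0.2982, 0.1932]
tool_rot: [[-0.404, 0.915, -0.001], [0.915, 0.404, -0.0], [0.0, -0.001, -1.0]]
ft_force: [-0.1, 0.8, -0.2]
grip_width: 0.0857
gripper_force: 0.0
```

```bash
cat >> h.py <<'E'
def goto(tx,ty,tz,phi):
    """tool-frame mm/deg needed: turn first, then shift"""
    s=telemetry.observe();R=s['tool_rot'];ph=np.degrees(np.arctan2(R[1,1],R[0,1]));t=(ph-phi+90)%180-90
    d=np.array([tx,ty,tz])-s['position']*1000;p=np.radians(ph-t)
    print('t',s['time_s'],'pos',(s['position']*1000).round(1),'phi',round(ph,1),'turn',round(t,1),'shift',np.round([-np.sin(p)*d[0]+np.cos(p)*d[1],np.cos(p)*d[0]+np.sin(p)*d[1],-d[2]],1),'J6',s['q'][5].round(1),'F',s['ft_force'].round(2),'w',s['grip_width'],'tilt',R[:,2].round(4))
E
python3 - <<'E'
from h import *
goto(549,299,15,23.9)
im=dict(np.load('side0.npz'))
c=on_plane(im,np.array([(168,139),(310,155),(305,283),(145,263)])/3+[230,200],.01)
print(c.round(3),c.mean(0).round(3))
E
```

```text
t 1.6 pos [549.8 298.2 193.2] phi 23.9 turn -0.0 shift [  1.   -0.5 178.2] J6 -6.2 F [-0.07  0.84 -0.16] w 0.08568383444491016 tilt [-8.e-04 -2.e-04 -1.e+00]
[[ 0.536 -0.068  0.01 ]
 [ 0.399 -0.06   0.01 ]
 [ 0.409  0.1    0.01 ]
 [ 0.546  0.092  0.01 ]] [0.472 0.016 0.01 ]
```

Emit:
{"api": "apply_moves", "payload": {"series": [[1,-0.5,40,0,0,0,1],[0,0,40,0,0,0,1],[0,0,30,0,0,0,1],[0,0,24,0,0,0,1],[0,0,24,0,0,0,1],[0,0,20,0,0,0,1],[0,0,0,0,0,0,0.5],[0,0,0,0,0,0,0.5],[0,0,0,0,0,0,0.5],[0,0,0,0,0,0,0.5]], "grip_force": 40}}

```text
time_s: 2.85
position: [0.5477, 0.3, 0.0157]
tool_rot: [[-0.405, 0.915, -0.0], [0.915, 0.405, -0.0], [0.0, -0.0, -1.0]]
ft_force: [0.2, -0.3, -5.8]
grip_width: 0.0644
gripper_force: 45.4
```

Emit:
{"api": "apply_moves", "payload": {"series": [[0,0,0,0,0,0,0.5],[0,0,-10,0,0,0,0.5],[0,0,-20,0,0,0,0.5],[0,0,-25,0,0,0,0.5],[0,0,-25,0,0,0,0.5],[0,0,-20,0,0,0,0.5],[0,0,0,0,0,0,0.5]]}}

```text
time_s: 3.72
position: [0.5487, 0.3002, 0.1176]
tool_rot: [[-0.405, 0.915, 0.004], [0.915, 0.405, 0.001], [-0.0, 0.004, -1.0]]
ft_force: [1.2, -0.3, -6.5]
grip_width: 0.0641
gripper_force: 46.2
```

```bash
python3 - <<'E'
from h import *
im=get_image('side');save(im,'lift.png',(190,200,410,420),2.5)
np.savez('lift.npz',**im)
goto(472,16,115,-3)
C=cloud(im);m=blue(im)
P=C[(m>0)&(C[:,:,1]>.2)];print(np.percentile(P,[5,50,95],0).round(3))
E
```

```text
t 3.775 pos [548.  300.  116.1] phi 23.9 turn 26.9 shift [-287.6  -61.     1.1] J6 -6.0 F [-0.14  0.32 -5.99] w 0.06398532954571 tilt [ 1.1e-03  3.0e-04 -1.0e+00]
[[0.514 0.268 0.157]
 [0.548 0.291 0.162]
 [0.573 0.335 0.167]]
```

View pics/lift.png

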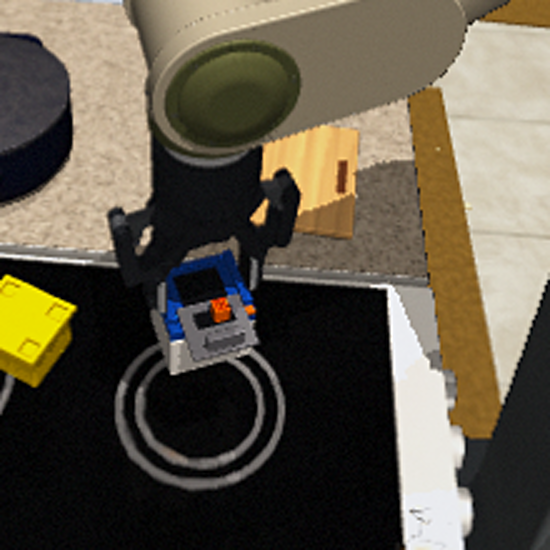

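The tub is held upright about 0.10 m up, with its hatch still open and locked and its knob at crop (221,309). I'll carry it to the board.

Emit:
{"api": "apply_moves", "payload": {"series": [[0,0,0,0,0,10,0.5],[0,0,0,0,0,9.9,0.5],[-27.8,-9.6,0,0,0,0,0.5],[-27.8,-9.6,0,0,0,0,0.5],[-27.8,-9.6,0,0,0,0,0.5],[-27.8,-9.6,0,0,0,0,0.5],[-27.8,-9.6,0,0,0,0,0.5],[-27.8,-9.6,0,0,0,0,0.5],[-27.8,-9.6,0,0,0,0,0.5],[-27.8,-9.6,0,0,0,0,0.5],[-27.8,-9.6,0,0,0,0,0.5],[-27.8,-9.6,0,0,0,0,0.5]]}}

```text
time_s: 5.28
position: [0.4705, 0.0152, 0.1149]
tool_rot: [[-0.069, 0.998, -0.001], [0.998, 0.069, 0.0], [0.0, -0.001, -1.0]]
ft_force: [0.1, -1.2, -5.5]
grip_width: 0.0639
gripper_force: 46.4
```

Emit:
{"api": "apply_moves", "payload": {"series": [[0,0,25,0,0,0,0.5],[0,0,25,0,0,0,0.5],[0,0,20,0,0,0,0.5],[0,0,9,0,0,0,0.5],[0,0,5,0,0,0,0.5],[0,0,3,0,0,0,0.5],[0,0,0,0,0,0,0.5]]}}

```text
time_s: 6.15
position: [0.4715, 0.016, 0.0289]
tool_rot: [[-0.069, 0.998, 0.001], [0.998, 0.069, -0.0], [-0.0, 0.0, -1.0]]
ft_force: [0.4, 0.2, -5.6]
grip_width: 0.0636
gripper_force: 46.4
```

Emit:
{"api": "apply_moves", "payload": {"series": [[0,0,1.5,0,0,0,0.5],[0,0,1,0,0,0,0.5],[0,0,0,0,0,0,0.5]]}}

```text
time_s: 6.52
position: [0.472, 0.0159, 0.0278]
tool_rot: [[-0.069, 0.998, 0.002], [0.998, 0.069, -0.001], [-0.001, 0.002, -1.0]]
ft_force: [-2.4, 1.4, 12.1]
grip_width: 0.0638
gripper_force: 48.6
```

Contact made. I'll release, back out and look.

Emit:
{"api": "apply_moves", "payload": {"series": [[0,0,-1,0,0,0,0.8],[0,0,0,0,0,0,1],[0,0,0,0,0,0,1],[0,0,0,0,0,0,1],[0,0,-25,0,0,0,1],[0,0,-35,0,0,0,1],[0,0,-40,0,0,0,1],[0,0,-20,0,0,0,1],[30,0,-20,0,0,0,0.45],[40,0,0,0,0,0,0.45],[30,0,0,0,0,0,0.45]]}}

```text
time_s: 7.9
position: [0.4642, 0.117, 0.1673]
tool_rot: [[-0.069, 0.998, 0.0], [0.998, 0.069, 0.0], [0.0, 0.0, -1.0]]
ft_force: [1.3, -1.0, -0.2]
grip_width: 0.0385
gripper_force: 0.0
```

```bash
cat >> h.py <<'E'
def tub(im,zl,box):
    C=cloud(im);x0,x1,y0,y1=box
    reg=(C[:,:,0]>x0)&(C[:,:,0]<x1)&(C[:,:,1]>y0)&(C[:,:,1]<y1)
    m=(blue(im)>0)&reg&(abs(C[:,:,2]-zl)<.004)
    print('lid n',m.sum(),rect(on_plane(im,np.argwhere(m)[:,::-1],zl)),'cloud',rect(C[m]),'z',C[m][:,2].mean().round(4))
    o=(orange(im)>0)&reg&(C[:,:,2]>zl+.012)
    t=o&(C[:,:,2]>zl+.017)
    print('knob',o.sum(),C[o].mean(0).round(4),'top',t.sum(),C[t].mean(0).round(4) if t.any() else '')
    return C
E
python3 - <<'E'
from h import *
for n in('side','top'):
    im=get_image(n);np.savez(n+'1.npz',**im)
    tub(im,.070,(.40,.55,-.06,.1))
    if n=='side':
        save(im,'board.png',(240,180,370,310),4.5)
goto(465,44,80,4)
E
```

```text
lid n 100 (array([473.5,  16.4]), array([64.6, 61.1]), 6.0) cloud (array([473.7,  16.4]), array([64.6, 59.3]), 7.1) z 0.0712
knob 20 [0.4653 0.0447 0.0898] top 18 [0.4655 0.0442 0.0904]
lid n 66 (array([473.8,   7. ]), array([61.8, 34.7]), 4.1) cloud (array([473.7,   6.8]), array([60.8, 34.7]), 4.5) z 0.0709
knob 6 [0.4678 0.0428 0.0892] top 4 [0.4667 0.043  0.0904]
t 8.0 pos [463.9 117.8 167.1] phi 4.1 turn 0.1 shift [-73.7  -4.1  87.1] J6 -4.1 F [-0.67 -0.61 -0.65] w 0.038520998404715213 tilt [-2.e-04  5.e-04 -1.e+00]
```

View pics/board.png

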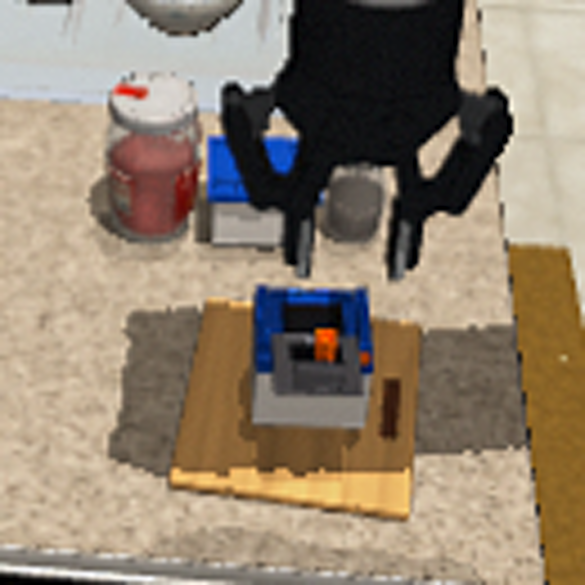

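The tub stands on the board near (473,16) mm with a yaw of about 4°. The hatch is open and the lock is still closed, with the knob at crop (326,344), or (466,44) mm, within 1 mm of where it should be. I'll pinch the knob.

Emit:
{"api": "apply_moves", "payload": {"series": [[-35,-2,0,0,0,0,0.4],[-39,0,0,0,0,0,0.4],[0,0,30,0,0,0,0.4],[0,0,30,0,0,0,0.4],[0,0,17,0,0,0,0.4],[0,0,9,0,0,0,0.4],[0,0,0,0,0,0,0.3],[0,0,0,0,0,0,0.2],[0,0,0,0,0,0,0.05],[0,0,0,0,0,0,0.05],[0,0,0,0,0,0,0.05],[0,0,0,0,0,0,0.05]], "grip_force": 20}}

```text
time_s: 9.5
position: [0.4676, 0.0418, 0.0812]
tool_rot: [[-0.069, 0.998, 0.0], [0.998, 0.069, -0.0], [-0.0, 0.0, -1.0]]
ft_force: [0.6, 0.2, 0.4]
grip_width: 0.0042
gripper_force: 0.0
```

```bash
python3 - <<'E'
from h import *
im=get_image('side');tub(im,.070,(.40,.55,-.06,.1));save(im,'pinch.png',(270,215,340,285),8)
goto(467,43.6,78,4)
E
```

```text
lid n 75 (array([471.3,  13.7]), array([65.3, 62.7]), 2.6) cloud (array([471.3,  14.8]), array([65.5, 56.9]), 2.7) z 0.0711
knob 14 [0.4662 0.0476 0.0884] top 9 [0.466  0.0472 0.0901]
t 9.55 pos [467.6  41.8  81.2] phi 4.0 turn -0.0 shift [ 1.8 -0.4  3.2] J6 -13.3 F [-0.29 -1.68  0.18] w 0.0041874542533703535 tilt [ 0.  0. -1.]
```

View pics/pinch.png

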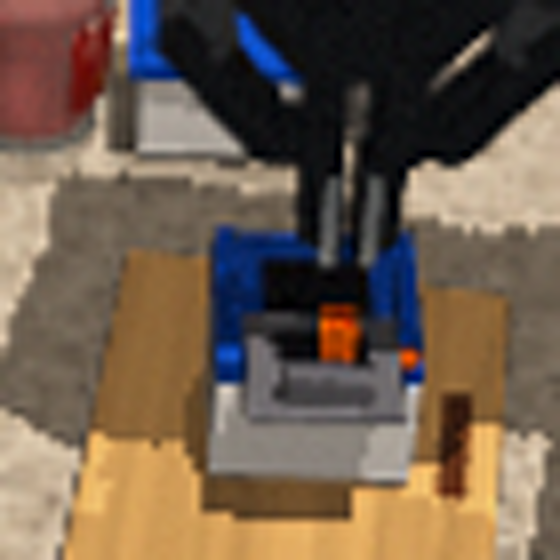

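The picture shows the fingers closed at crop (350,255) without the knob, which is at (340,330). I'll check the fingertips' depth.

```bash
python3 - <<'E'
from h import *
im=get_image('side');C=cloud(im)
f=im['frame']
for u in (311,316):
  for v in range(236,252,2): print(u,v,f[v,u],(C[v,u]*1000).round(0))
# knob pixel
for v in range(252,262,2): print('k',312,v,f[v,312],(C[v,312]*1000).round(0))
E
```

```text
311 236 [15 14 18] [473.  53. 160.]
311 238 [82 84 83] [473.  53. 153.]
311 240 [89 90 87] [472.  52. 147.]
311 242 [91 90 90] [472.  53. 141.]
311 244 [93 93 93] [471.  53. 134.]
311 246 [81 82 79] [471.  52. 127.]
311 248 [39 37 38] [467.  -1.  71.]
311 250 [11  8 13] [467.   8.  73.]
316 236 [25 27 26] [461.  55. 163.]
316 238 [86 88 86] [461.  52. 154.]
316 240 [86 86 87] [460.  52. 147.]
316 242 [89 89 87] [460.  55. 144.]
316 244 [91 91 90] [459.  53. 135.]
316 246 [95 93 90] [458.  53. 128.]
316 248 [33 49 84] [454.  -4.  70.]
316 250 [ 6 32 84] [454.   5.  71.]
k 312 252 [ 3  8 11] [464.  15.  73.]
k 312 254 [104  21   0] [465.  41.  90.]
k 312 256 [171  61   0] [465.  46.  87.]
k 312 258 [173  61   0] [465.  48.  82.]
k 312 260 [79 60 60] [465.  66.  92.]
```

The depth map puts the real fingertips at z of about 0.124 m while the reported TCP is at 0.081 m. The true finger ends are about 43 mm above the reported TCP, so the first grasp only held the rails (64 mm wide). I'll use the measured offset from here and go down by it.

Emit:
{"api": "apply_moves", "payload": {"series": [[1.5,-1,0,0,0,0,0.4],[0,0,0,0,0,0,0.4],[0,0,0,0,0,0,0.4],[0,0,15,0,0,0,0.4],[0,0,15,0,0,0,0.4],[0,0,6,0,0,0,0.4],[0,0,4,0,0,0,0.4],[0,0,0,0,0,0,0.4]]}}

```text
time_s: 10.6
position: [0.4666, 0.0432, 0.0412]
tool_rot: [[-0.069, 0.998, 0.0], [0.998, 0.069, -0.0], [-0.0, 0.0, -1.0]]
ft_force: [-0.0, 0.8, 0.6]
grip_width: 0.0342
gripper_force: 0.0
```

```bash
cat >> h.py <<'E'
def tips(im,reg):
    C=cloud(im);x0,x1,y0,y1=reg
    g=im['frame'].astype(int);gr=(np.ptp(g,axis=2)<12)
    m=gr&(C[:,:,0]>x0)&(C[:,:,0]<x1)&(C[:,:,1]>y0)&(C[:,:,1]<y1)&(C[:,:,2]>.079)&(C[:,:,2]<.16)
    for x in np.arange(x0,x1,.008):
        q=C[m&(C[:,:,0]>=x)&(C[:,:,0]<x+.008)]
        if len(q)>2:print('x',x.round(3),len(q),'minz',np.sort(q[:,2])[:4].round(3),'y',np.median(q[:,1]).round(3))
E
python3 - <<'E'
from h import *
im=get_image('side');tub(im,.070,(.40,.55,-.06,.1));tips(im,(.42,.52,.02,.075));save(im,'pinch2.png',(270,215,340,285),8)
goto(467,43.6,38,4)
E
```

```text
lid n 57 (array([471.7,  14.6]), array([64.4, 61. ]), 2.6) cloud (array([474.3,  15.9]), array([64.9, 58.4]), 8.7) z 0.071
knob 1 [0.4631 0.0509 0.0924] top 1 [0.4631 0.0509 0.0924]
x 0.42 41 minz [0.127 0.128 0.129 0.133] y 0.049
x 0.428 27 minz [0.091 0.097 0.113 0.12 ] y 0.047
x 0.436 55 minz [0.088 0.089 0.09  0.092] y 0.053
x 0.444 49 minz [0.079 0.079 0.086 0.087] y 0.054
x 0.452 16 minz [0.08  0.081 0.083 0.084] y 0.068
x 0.46 22 minz [0.079 0.079 0.08  0.083] y 0.069
x 0.468 24 minz [0.079 0.081 0.082 0.083] y 0.068
x 0.476 35 minz [0.082 0.082 0.083 0.085] y 0.062
x 0.484 75 minz [0.079 0.081 0.086 0.088] y 0.056
x 0.492 37 minz [0.08  0.09  0.094 0.097] y 0.052
x 0.5 25 minz [0.126 0.128 0.129 0.129] y 0.053
x 0.508 38 minz [0.128 0.131 0.132 0.132] y 0.058
x 0.516 8 minz [0.144 0.148 0.151 0.152] y 0.059
t 10.65 pos [466.7  43.2  41.4] phi 4.0 turn -0.0 shift [0.3 0.4 3.4] J6 -13.2 F [0.48 0.25 0.18] w 0.03409545460487323 tilt [ 5.e-04 -1.e-04 -1.e+00]
```

View pics/pinch2.png

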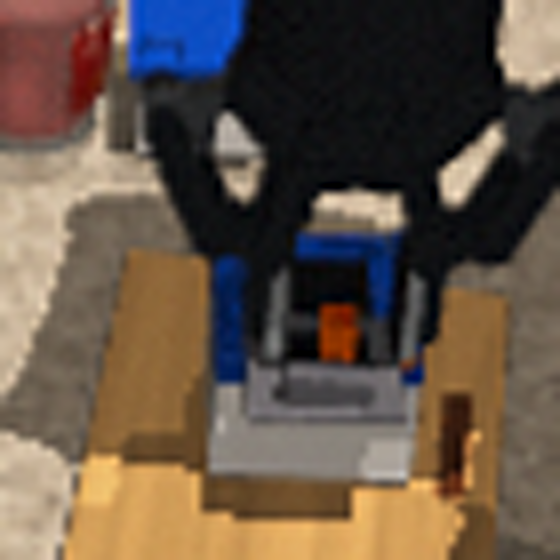

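The fingers now straddle the knob at crop (340,332), with tips at about 0.086 m. I'll close on it.

Emit:
{"api": "apply_moves", "payload": {"series": [[0,0,0,0,0,0,0.3],[0,0,0,0,0,0,0.2],[0,0,0,0,0,0,0.1],[0,0,0,0,0,0,0.05],[0,0,0,0,0,0,0.05],[0,0,0,0,0,0,0.05]], "grip_force": 20}}

```text
time_s: 11.4
position: [0.4666, 0.0432, 0.0413]
tool_rot: [[-0.069, 0.998, 0.0], [0.998, 0.069, -0.0], [-0.0, 0.0, -1.0]]
ft_force: [-0.0, 0.9, 5.2]
grip_width: 0.0112
gripper_force: 22.3
```

Emit:
{"api": "apply_moves", "payload": {"series": [[0,0,-1,0,0,0,0.05],[0,2,0,0,0,0,0.05],[0,2,0,0,0,0,0.05],[0,2,0,0,0,0,0.05],[0,1.5,0,0,0,0,0.05],[0,0,0,0,0,0,0.05]]}}

```text
time_s: 12.15
position: [0.4741, 0.0437, 0.0421]
tool_rot: [[-0.069, 0.998, 0.0], [0.998, 0.069, -0.0], [-0.0, 0.0, -1.0]]
ft_force: [0.3, 0.7, -3.0]
grip_width: 0.0112
gripper_force: 21.5
```

Now lightly into the stop.

Emit:
{"api": "apply_moves", "payload": {"series": [[0,1,0.5,0,0,0,0.05],[0,1,0,0,0,0,0.05],[0,0,0,0,0,0,0.05]]}}

```text
time_s: 12.52
position: [0.476, 0.0439, 0.0417]
tool_rot: [[-0.069, 0.998, 0.0], [0.998, 0.069, 0.0], [0.0, 0.0, -1.0]]
ft_force: [0.2, 0.1, -1.9]
grip_width: 0.0111
gripper_force: 21.6
```

```bash
python3 - <<'E'
from h import *
im=get_image('side');C=tub(im,.070,(.40,.55,-.06,.1))
w=cv2.cvtColor(im['frame'],cv2.COLOR_RGB2HSV)
o=(orange(im)>0)&(C[:,:,1]>-.05)&(C[:,:,1]<.1);print((C[o]*1000).round(0)[:40].tolist())
goto(467,43.6,38,4)
E
```

```text
lid n 49 (array([471.3,  13.4]), array([65.2, 63.4]), 2.5) cloud (array([471.6,  15. ]), array([65. , 59.4]), 3.2) z 0.0709
knob 0 [nan nan nan] top 0 
[[944.0, 95.0, 557.0], [1011.0, -1.0, 524.0], [1010.0, -4.0, 524.0], [1010.0, 7.0, 525.0], [1009.0, 6.0, 525.0], [1010.0, 1.0, 523.0], [1011.0, 11.0, 524.0], [1009.0, 10.0, 524.0], [1008.0, 9.0, 523.0], [1011.0, 18.0, 524.0], [1010.0, 16.0, 523.0], [1008.0, 15.0, 523.0], [1008.0, 26.0, 525.0], [1008.0, 23.0, 524.0], [1008.0, 20.0, 523.0], [1008.0, 26.0, 519.0], [1008.0, 24.0, 516.0], [1009.0, 23.0, 514.0], [1009.0, 23.0, 507.0], [1008.0, 26.0, 506.0], [1010.0, 25.0, 504.0], [1007.0, 27.0, 501.0], [1009.0, 26.0, 498.0], [694.0, 95.0, 514.0], [692.0, 96.0, 514.0], [688.0, 95.0, 514.0], [1009.0, 97.0, 420.0], [1007.0, -39.0, 317.0], [1008.0, -30.0, 316.0], [1009.0, -27.0, 315.0], [1008.0, -28.0, 315.0], [1011.0, -24.0, 314.0], [1010.0, -26.0, 313.0], [1009.0, -15.0, 316.0], [1010.0, -21.0, 313.0], [1011.0, -13.0, 314.0], [1009.0, -14.0, 314.0], [1009.0, -5.0, 316.0], [1008.0, -8.0, 314.0], [1010.0, -2.0, 315.0]]
t 12.575 pos [476.   43.9  41.7] phi 4.0 turn -0.0 shift [ 0.3 -9.   3.7] J6 -12.9 F [-0.13  0.77 -2.45] w 0.011071080760894535 tilt [ 1.e-04  0.e+00 -1.e+00]h.py:37: RuntimeWarning: Mean of empty slice.
  print('knob',o.sum(),C[o].mean(0).round(4),'top',t.sum(),C[t].mean(0).round(4) if t.any() else '')
  ret = um.true_divide(
```

Emit:
{"api": "apply_moves", "payload": {"series": [[-3,0,0,0,0,0,0.05],[-4,0,0,0,0,0,0.05],[-4,0,0,0,0,0,0.05],[-4,0,0,0,0,0,0.05],[-4,0,0,0,0,0,0.05],[-4,0,0,0,0,0,0.05],[-4,0,0,0,0,0,0.05],[-3,0,0,0,0,0,0.05],[-2,0,0,0,0,0,0.05],[-1,0,0,0,0,0,0.05],[0,0,0,0,0,0,0.05]]}}

```text
time_s: 13.95
position: [0.4783, 0.0109, 0.0416]
tool_rot: [[-0.069, 0.998, 0.0], [0.998, 0.069, -0.0], [-0.0, 0.0, -1.0]]
ft_force: [-0.6, 0.2, -4.9]
grip_width: 0.0113
gripper_force: 21.3
```

```bash
python3 - <<'E' 2>/dev/null
from h import *
im=get_image('side');tub(im,.070,(.40,.55,-.06,.1));save(im,'shut.png',(270,215,340,285),8)
goto(476,9,41,4)
E
```

```text
lid n 68 (array([470.9,  15.9]), array([65. , 64.2]), 1.3) cloud (array([472.7,  14.9]), array([65.1, 57.6]), 5.4) z 0.0698
knob 3 [0.4733 0.0163 0.0871] top 2 [0.4734 0.0163 0.0888]
t 14.0 pos [478.3  11.   41.6] phi 4.0 turn -0.0 shift [-1.8 -2.4  0.6] J6 -16.9 F [ 0.45 -0.34 -5.81] w 0.011297628285600858 tilt [ 2.e-04 -1.e-04 -1.e+00]
```

View pics/shut.png

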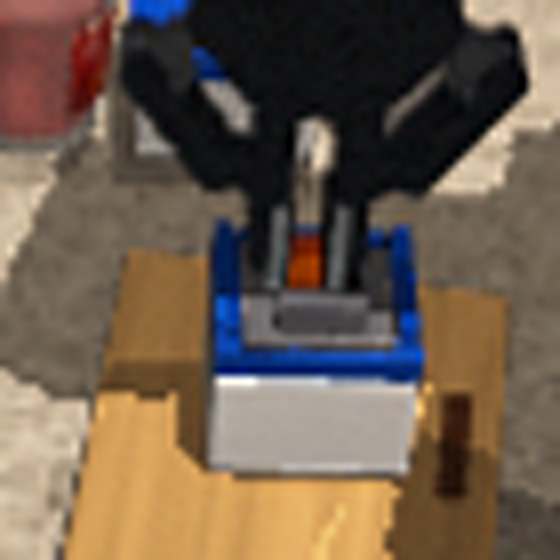

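The hatch is nearly shut, with the knob at crop (307,262), and the tub has not moved. About 2 mm is left. I'll ease down, since the force pulls upward, and go to the stop.

Emit:
{"api": "apply_moves", "payload": {"series": [[0,0,0.7,0,0,0,0.05],[-1,0,0,0,0,0,0.05],[-1,0,0,0,0,0,0.05],[0,0,0,0,0,0,0.05]]}}

```text
time_s: 14.5
position: [0.4787, 0.0088, 0.0413]
tool_rot: [[-0.069, 0.998, 0.001], [0.998, 0.069, -0.0], [-0.0, 0.001, -1.0]]
ft_force: [-0.9, -0.3, 5.0]
grip_width: 0.0112
gripper_force: 22.4
```

Emit:
{"api": "apply_moves", "payload": {"series": [[-1,0,0,0,0,0,0.05],[-1,0,0,0,0,0,0.05],[0,0,0,0,0,0,0.05]]}}

```text
time_s: 14.88
position: [0.4788, 0.0068, 0.0413]
tool_rot: [[-0.069, 0.998, 0.001], [0.998, 0.069, -0.0], [-0.0, 0.001, -1.0]]
ft_force: [-1.7, 0.2, 5.0]
grip_width: 0.0111
gripper_force: 22.5
```

Emit:
{"api": "apply_moves", "payload": {"series": [[-1,0,0,0,0,0,0.05],[0,0,0,0,0,0,0.05]]}}

```text
time_s: 15.12
position: [0.4789, 0.0059, 0.0413]
tool_rot: [[-0.069, 0.998, 0.001], [0.998, 0.069, -0.0], [-0.0, 0.001, -1.0]]
ft_force: [-0.6, 0.9, 5.5]
grip_width: 0.0115
gripper_force: 22.5
```

Emit:
{"api": "apply_moves", "payload": {"series": [[0,0,0,0,0,0,0.25],[0,0,0,0,0,0,0.4],[0,0,0,0,0,0,0.4],[0,0,-20,0,0,0,0.4],[0,0,-30,0,0,0,0.6],[0,0,-40,0,0,0,1],[40,0,-10,0,0,0,1],[40,0,0,0,0,0,1],[0,0,0,0,0,0,1]]}}

```text
time_s: 16.25
position: [0.4726, 0.0876, 0.141]
tool_rot: [[-0.072, 0.997, -0.0], [0.997, 0.072, 0.0], [0.0, -0.0, -1.0]]
ft_force: [0.5, -0.6, -0.0]
grip_width: 0.0857
gripper_force: 0.0
```

```bash
python3 - <<'E' 2>/dev/null
from h import *
for n in('side','top'):
    im=get_image(n);np.savez(n+'2.npz',**im);C=tub(im,.070,(.40,.55,-.06,.1))
    if n=='side':
        R=(C[:,:,0]>.42)&(C[:,:,0]<.52)&(C[:,:,1]>-.04)&(C[:,:,1]<.07)
        q=C[R&(abs(C[:,:,2]-.0895)<.003)&(np.ptp(im['frame'].astype(int),axis=2)<25)];print('ribtop',len(q),rect(q) if len(q)>3 else '')
    C=cloud(im);m=(blue(im)>0)&(abs(C[:,:,0]-.507)<.06)&(abs(C[:,:,1]+.157)<.06)&(abs(C[:,:,2]-.052)<.005)
    print(n,'lower',m.sum(),rect(on_plane(im,np.argwhere(m)[:,::-1],.052)),C[m][:,2].mean())
    # white body front faces: lid front edge line
goto(473,15,60,94)
E
```

```text
lid n 86 (array([471. ,  20.3]), array([65. , 49.9]), 2.2) cloud (array([469.1,  24.3]), array([45. , 64.7]), 84.4) z 0.0701
knob 15 [0.4772 0.0078 0.0888] top 12 [0.4775 0.0072 0.0899]
ribtop 29 (array([470.8,  30.4]), array([ 8.8, 25.8]), 87.3)
side lower 114 (array([ 505.8, -155.1]), array([71.4, 69.8]), 0.7) 0.051826589459725014
lid n 6 (array([469.6,  -6.2]), array([28.8, 67.4]), 67.0) cloud (array([469. ,  -6.2]), array([28.8, 67. ]), 67.0) z 0.0725
knob 4 [0.4794 0.0048 0.0925] top 4 [0.4794 0.0048 0.0925]
top lower 242 (array([ 509.5, -158.9]), array([74.5, 59.4]), 4.5) 0.05175016106859525
t 16.35 pos [473.   85.7 140.8] phi 4.0 turn -90.0 shift [  4.9 -70.6  80.8] J6 -7.9 F [-0.24 -0.12 -0.4 ] w 0.08524873818091531 tilt [-3.e-04 -3.e-04 -1.e+00]
```

```bash
python3 - <<'E' 2>/dev/null
from h import *
for n in('side1','side2'):
    im=dict(np.load(n+'.npz'));C=cloud(im)
    m=(C[:,:,0]>.45)&(C[:,:,0]<.495)&(C[:,:,2]>.025)&(C[:,:,2]<.06)&(C[:,:,1]>.035)&(C[:,:,1]<.055)&(np.ptp(im['frame'].astype(int),axis=2)<30)
    q=C[m];p=np.polyfit(q[:,0],q[:,1],1);print(n,m.sum(),'front y at .472',np.polyval(p,.472).round(4),'yaw',np.degrees(np.arctan(p[0])).round(1),q[:,1].std())
    # -x face not seen; x extents of front face
    m=(C[:,:,0]>.42)&(C[:,:,0]<.52)&(C[:,:,2]>.03)&(C[:,:,2]<.055)&(C[:,:,1]>.035)&(C[:,:,1]<.055)
    print('x ext',np.percentile(C[m][:,0],[1,99]).round(4))
# lower tub: +y face
im=dict(np.load('side0.npz'));C=cloud(im)
m=(C[:,:,0]>.48)&(C[:,:,0]<.53)&(C[:,:,2]>.01)&(C[:,:,2]<.04)&(C[:,:,1]>-.14)&(C[:,:,1]<-.11)
q=C[m];p=np.polyfit(q[:,0],q[:,1],1);print('lower front y at .507',np.polyval(p,.507),np.degrees(np.arctan(p[0])),m.sum())
hi=(C[:,:,1]>-.24)&(C[:,:,1]<-.1)&(C[:,:,0]>.4)&(C[:,:,0]<.65)
for nm,z0,z1 in(('jam',.1,.115),('salt',.075,.098)):
    P=C[hi&(C[:,:,2]>z0)&(C[:,:,2]<z1)];print(nm,len(P),P.min(0).round(3),P.max(0).round(3))
E
```

```text
side1 85 front y at .472 0.0426 yaw 3.3 0.001545039368578881
x ext [0.4374 0.5044]
side2 159 front y at .472 0.0402 yaw 4.1 0.0015854241924637162
x ext [0.4384 0.5039]
lower front y at .507 -0.13048733057452094 3.120101061674856 126
jam 224 [ 0.553 -0.181  0.1  ] [ 0.61  -0.123  0.112]
salt 228 [ 0.427 -0.168  0.075] [ 0.613 -0.12   0.098]
```

The hatch is shut: knob and rib agree with the tub's centre at about (472,13.6) mm, and the tub was dragged 2 mm at the stop. Before gripping across y I'll turn the gripper a quarter turn and measure the open fingertips.

Emit:
{"api": "apply_moves", "payload": {"series": [[0,0,0,0,0,10,1],[0,0,0,0,0,10,1],[0,0,0,0,0,10,1],[0,0,0,0,0,10,1],[0,0,0,0,0,10,1],[0,0,0,0,0,10,1],[0,0,0,0,0,10,1],[0,0,0,0,0,10,1],[0,0,0,0,0,10,1],[0,0,0,0,0,0,1]]}}

```text
time_s: 17.6
position: [0.4732, 0.0848, 0.1407]
tool_rot: [[0.998, 0.069, -0.0], [0.069, -0.998, -0.0], [-0.0, 0.0, -1.0]]
ft_force: [-0.4, 0.1, 0.3]
grip_width: 0.0855
gripper_force: 0.0
```

```bash
python3 - <<'E' 2>/dev/null
from h import *
im=dict(np.load('side2.npz'));tips(im,(.41,.54,.07,.12))
C=cloud(im)
m=(C[:,:,1]>.07)&(C[:,:,1]<.12)&(C[:,:,0]>.4)&(C[:,:,0]<.55)&(C[:,:,2]>.1)&(C[:,:,2]<.26)
for lo in np.arange(.1,.25,.01):
    q=C[m&(C[:,:,2]>=lo)&(C[:,:,2]<lo+.01)]
    if len(q):print(lo.round(2),len(q),np.percentile(q[:,0],[1,99]).round(3))
goto(472,13.6,-10,-86)
E
```

```text
0.19 12 [0.42  0.525]
0.2 46 [0.416 0.526]
0.21 44 [0.416 0.526]
0.22 46 [0.416 0.527]
0.23 51 [0.403 0.539]
0.24 177 [0.401 0.546]
t 17.6 pos [473.2  84.8 140.7] phi -86.0 turn -0.0 shift [ -6.2  71.  150.7] J6 82.1 F [-0.42  0.08  0.31] w 0.08553563861719238 tilt [-3.e-04 -2.e-04 -1.e+00]
```

Open tips are at about 0.195 m, or TCP + 55 mm, which fits 43 + 13. I'll set the TCP target at -15 mm so the pads grip mid-wall.

Emit:
{"api": "apply_moves", "payload": {"series": [[-6.2,36,0,0,0,0,1],[0,35,0,0,0,0,1],[0,0,30,0,0,0,1],[0,0,30,0,0,0,1],[0,0,30,0,0,0,1],[0,0,20,0,0,0,1],[0,0,15,0,0,0,1],[0,0,0,0,0,0,1]]}}

```text
time_s: 18.6
position: [0.4713, 0.0141, 0.0152]
tool_rot: [[0.997, 0.071, -0.002], [0.071, -0.997, 0.0], [-0.002, -0.001, -1.0]]
ft_force: [-0.4, -0.8, -0.1]
grip_width: 0.085
gripper_force: 0.0
```

Emit:
{"api": "apply_moves", "payload": {"series": [[0,0,10,0,0,0,1],[0,0,10,0,0,0,1],[0,0,7,0,0,0,1],[0,0,4,0,0,0,1],[0,0,0,0,0,0,1]]}}

```text
time_s: 19.23
position: [0.4717, 0.0146, -0.0153]
tool_rot: [[0.998, 0.069, -0.0], [0.069, -0.998, 0.0], [-0.0, -0.0, -1.0]]
ft_force: [0.0, -0.8, 0.2]
grip_width: 0.0851
gripper_force: 0.0
```

Emit:
{"api": "apply_moves", "payload": {"series": [[0,0,0,0,0,0,0.8],[0,0,0,0,0,0,0.5],[0,0,0,0,0,0,0.5],[0,0,0,0,0,0,0.5],[0,0,0,0,0,0,0.5],[0,0,0,0,0,0,0.5]], "grip_force": 45}}

```text
time_s: 19.98
position: [0.4726, 0.0141, -0.0144]
tool_rot: [[0.998, 0.069, 0.002], [0.069, -0.998, -0.001], [0.002, 0.001, -1.0]]
ft_force: [0.4, -2.4, 5.7]
grip_width: 0.0573
gripper_force: 47.3
```

Emit:
{"api": "apply_moves", "payload": {"series": [[0,0,-8,0,0,0,0.5],[0,0,-20,0,0,0,0.5],[0,0,-30,0,0,0,0.5],[0,0,-32,0,0,0,0.5],[0,0,-30,0,0,0,0.5],[0,0,0,0,0,0,0.5]]}}

```text
time_s: 20.72
position: [0.4722, 0.0146, 0.1062]
tool_rot: [[0.998, 0.069, 0.003], [0.069, -0.998, -0.001], [0.003, 0.001, -1.0]]
ft_force: [0.1, 0.1, -4.8]
grip_width: 0.0576
gripper_force: 50.4
```

```bash
python3 - <<'E' 2>/dev/null
from h import *
for n in('side','top'):
    im=get_image(n);np.savez(n+'3.npz',**im)
    if n=='side':save(im,'lift2.png',(200,120,400,300),3)
goto(508,-158,104,-85.5)
E
```

```text
t 20.825 pos [470.9  14.8 103.9] phi -86.0 turn -0.5 shift [ 2.350e+01  1.752e+02 -1.000e-01] J6 73.4 F [ 0.29  0.18 -6.03] w 0.05746086323257453 tilt [-2.e-03  5.e-04 -1.e+00]
```

View pics/lift2.png

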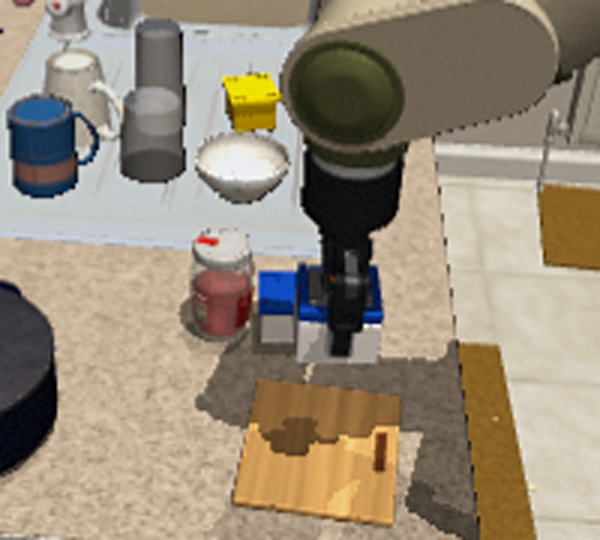

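Gripped across y at a width of 57.5 mm and lifted clear; the jar and shaker have not moved. I'll carry it over the lower tub.

Emit:
{"api": "apply_moves", "payload": {"series": [[3,22,0,0,0,-0.5,0.5],[4,29,0,0,0,0,0.5],[4.5,35,0,0,0,0,0.5],[4.5,35,0,0,0,0,0.5],[4.5,33,0,0,0,0,0.5],[3,21,0,0,0,0,0.5],[0,0,0,0,0,0,0.5],[0,0,0,0,0,0,0.5]]}}

```text
time_s: 21.82
position: [0.5081, -0.1571, 0.1043]
tool_rot: [[0.997, 0.078, -0.002], [0.078, -0.997, 0.001], [-0.001, -0.001, -1.0]]
ft_force: [0.4, -0.1, -5.7]
grip_width: 0.0578
gripper_force: 50.6
```

```bash
python3 - <<'E' 2>/dev/null
from h import *
im=get_image('side');np.savez('side4.npz',**im);C=cloud(im);save(im,'hover.png',(230,130,360,260),4.5)
goto(508,-158,104,-85.5)
def face(nm,z0,z1,y0,y1):
    m=(C[:,:,0]>.455)&(C[:,:,0]<.56)&(C[:,:,2]>z0)&(C[:,:,2]<z1)&(C[:,:,1]>y0)&(C[:,:,1]<y1)
    g=im['frame'].astype(int);m&=(np.ptp(g,axis=2)<40)&(g.min(2)>75)
    q=C[m];p=np.polyfit(q[:,0],q[:,1],1);rows=[ (C[v][m[v]][:,0].min(),C[v][m[v]][:,0].max()) for v in range(420) if m[v].sum()>10]
    print(nm,m.sum(),'y@.508',np.polyval(p,.508).round(4),'yaw',np.degrees(np.arctan(p[0])).round(1),'x ext med',np.median(rows,0).round(4) if rows else '')
face('up',.135,.18,-.15,-.11);face('low',.008,.042,-.15,-.11)
for nm,cond in(('up',(C[:,:,2]>.15)&(C[:,:,2]<.2)),('low',abs(C[:,:,2]-.05)<.006)):
    m=(blue(im)>0)&cond&(abs(C[:,:,0]-.508)<.06)&(abs(C[:,:,1]+.158)<.06);q=C[m];print(nm,m.sum(),q[:,0].min(),q[:,0].max(),q[:,1].max(),np.median(q[:,2]))
E
```

```text
t 21.875 pos [ 508.2 -157.   104.5] phi -85.5 turn 0.0 shift [-0.3  1.   0.5] J6 55.5 F [ 0.43 -0.04 -5.84] w 0.05752492780866253 tilt [-1.1e-03  9.0e-04 -1.0e+00]
up 237 y@.508 -0.1273 yaw 3.8 x ext med [0.4754 0.5392]
low 191 y@.508 -0.1305 yaw 2.4 x ext med [0.473  0.5375]
up 111 0.47376031334502294 0.5404966201351057 -0.12004558689300737 0.18968110771386648
low 337 0.46689406667954053 0.5445806099377931 -0.1227840175141135 0.05260507758485089
```

View pics/hover.png

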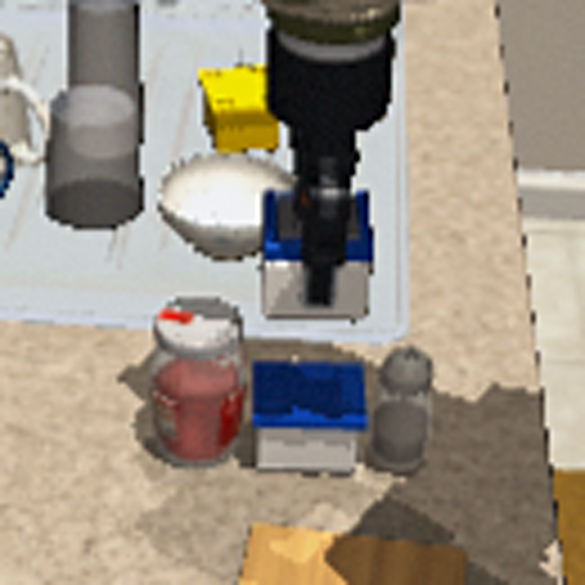

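The tub hovers right above the lower one. The same picture shows it about 1.5 mm too far +x and 2 mm too far +y, so I'll correct that and go down in stages.

Emit:
{"api": "apply_moves", "payload": {"series": [[-1.4,1.9,0,0,0,0,0.5],[0,0,15,0,0,0,0.5],[0,0,20,0,0,0,0.5],[0,0,20,0,0,0,0.5],[0,0,13,0,0,0,0.5],[0,0,4,0,0,0,0.5],[0,0,0,0,0,0,0.5],[0,0,0,0,0,0,0.5]]}}

```text
time_s: 22.88
position: [0.5077, -0.1603, 0.0336]
tool_rot: [[0.997, 0.078, 0.001], [0.078, -0.997, -0.001], [0.001, 0.001, -1.0]]
ft_force: [0.0, 0.0, -5.1]
grip_width: 0.0573
gripper_force: 50.5
```

```bash
python3 - <<'E' 2>/dev/null
from h import *
im=get_image('side');np.savez('side5.npz',**im);C=cloud(im)
goto(507,-159,29.6,-85.5)
g=im['frame'].astype(int)
def face(nm,z0,z1):
    m=(C[:,:,0]>.455)&(C[:,:,0]<.56)&(C[:,:,2]>z0)&(C[:,:,2]<z1)&(C[:,:,1]>-.15)&(C[:,:,1]<-.11)&(np.ptp(g,axis=2)<40)&(g.min(2)>75)
    q=C[m];q=q[abs(q[:,0]-.507)<.03];p=np.polyfit(q[:,0],q[:,1],1)
    rows=[(C[v][m[v]][:,0].min(),C[v][m[v]][:,0].max()) for v in range(420) if m[v].sum()>10]
    print(nm,m.sum(),'y',np.polyval(p,.507).round(4),np.median(q[:,1]).round(4),'yaw',np.degrees(np.arctan(p[0])).round(1),'x',np.median(rows,0).round(4),np.mean(np.median(rows,0)).round(4))
face('up',.065,.1);face('low',.008,.042)
E
```

```text
t 22.925 pos [ 507.7 -160.3   33.5] phi -85.5 turn -0.0 shift [-0.6 -1.3  3.9] J6 55.3 F [ 0.09  0.33 -5.51] w 0.05735519655984475 tilt [ 1.e-03 -6.e-04 -1.e+00]
up 184 y -0.1306 -0.1308 yaw 4.5 x [0.4741 0.5516] 0.5129
low 187 y -0.1304 -0.1305 yaw 3.7 x [0.473  0.5376] 0.5053
```

Both front faces lie at y = -130.5 mm and the yaw agrees. It needs -1 mm in x, then down.

Emit:
{"api": "apply_moves", "payload": {"series": [[-0.9,0,3,0,0,0,0.5],[0,0,2,0,0,0,0.5],[0,0,1.5,0,0,0,0.5],[0,0,1,0,0,0,0.5],[0,0,0,0,0,0,0.5]]}}

```text
time_s: 23.55
position: [0.5065, -0.1602, 0.0254]
tool_rot: [[0.997, 0.078, -0.0], [0.078, -0.997, 0.0], [-0.0, -0.0, -1.0]]
ft_force: [0.1, -0.4, -5.1]
grip_width: 0.0576
gripper_force: 50.5
```

Emit:
{"api": "apply_moves", "payload": {"series": [[0,0,1,0,0,0,0.5],[0,0,0.7,0,0,0,0.5],[0,0,0,0,0,0,0.5]]}}

```text
time_s: 23.92
position: [0.5065, -0.1602, 0.0238]
tool_rot: [[0.997, 0.078, 0.0], [0.078, -0.997, -0.0], [0.0, 0.0, -1.0]]
ft_force: [0.0, 0.3, -4.4]
grip_width: 0.0574
gripper_force: 50.9
```

Emit:
{"api": "apply_moves", "payload": {"series": [[0,0,0.7,0,0,0,0.5],[0,0,0,0,0,0,0.5]]}}

```text
time_s: 24.18
position: [0.5066, -0.1602, 0.0236]
tool_rot: [[0.997, 0.078, 0.001], [0.078, -0.997, -0.0], [0.001, 0.0, -1.0]]
ft_force: [-3.0, 1.4, 4.4]
grip_width: 0.0575
gripper_force: 51.5
```

Contact came exactly at full depth. I'll release and back straight up.

Emit:
{"api": "apply_moves", "payload": {"series": [[0,0,0,0,0,0,0.75],[0,0,0,0,0,0,0.9],[0,0,0,0,0,0,1],[0,0,0,0,0,0,1],[0,0,-10,0,0,0,1],[0,0,-25,0,0,0,1],[0,0,-35,0,0,0,1],[0,0,-40,0,0,0,1],[0,0,-40,0,0,0,1],[0,-30,-10,0,0,0,1],[0,-40,0,0,0,0,1],[0,-40,0,0,0,0,1]]}}

```text
time_s: 25.68
position: [0.4977, -0.0495, 0.1839]
tool_rot: [[0.997, 0.077, 0.001], [0.077, -0.997, -0.0], [0.001, 0.0, -1.0]]
ft_force: [-0.4, 0.1, -1.1]
grip_width: 0.0855
gripper_force: 0.0
```

```bash
python3 - <<'E' 2>/dev/null
from h import *
im=get_image('side');np.savez('side6.npz',**im);C=cloud(im)
g=im['frame'].astype(int)
for nm,z0,z1 in(('up',.06,.095),('low',.008,.042)):
    m=(C[:,:,0]>.455)&(C[:,:,0]<.545)&(C[:,:,2]>z0)&(C[:,:,2]<z1)&(C[:,:,1]>-.15)&(C[:,:,1]<-.11)&(np.ptp(g,axis=2)<40)&(g.min(2)>75)
    q=C[m];q=q[abs(q[:,0]-.507)<.03];p=np.polyfit(q[:,0],q[:,1],1)
    print(nm,np.median(q[:,1]).round(4),'yaw',np.degrees(np.arctan(p[0])).round(1),C[m][:,0].min().round(4))
m=(blue(im)>0)&(abs(C[:,:,0]-.507)<.045)&(abs(C[:,:,1]+.158)<.05)
for lo,hi in((.1,.11),(.111,.118)):
    q=C[m&(C[:,:,2]>lo)&(C[:,:,2]<hi)];print(lo,len(q),q[:,2].mean(),np.polyfit(q[:,0],q[:,2],1)[0])
hi=(C[:,:,1]>-.24)&(C[:,:,1]<-.1)
old=dict(np.load('side0.npz'));D=cloud(old)
for A in(C,D):
    for x0,x1,z0,z1 in((.55,.65,.1,.115),(.4,.468,.075,.098)):
        P=A[(A[:,:,1]>-.24)&(A[:,:,1]<-.1)&(A[:,:,0]>x0)&(A[:,:,0]<x1)&(A[:,:,2]>z0)&(A[:,:,2]<z1)];print(len(P),np.median(P,0).round(4))
o=(orange(im)>0)&(abs(C[:,:,0]-.507)<.04)&(abs(C[:,:,1]+.158)<.04);print('knob',o.sum(),C[o].mean(0))
print(telemetry.observe()['ft_force'],telemetry.observe()['position'])
save(im,'final.png',(230,130,360,260),4.5)
E
```

```text
up -0.1308 yaw 4.6 0.4713
low -0.1302 yaw 4.0 0.4713
0.1 82 0.10593572886483922 -0.0050132148516714445
0.111 43 0.11427681849852594 -0.01242268783569117
222 [ 0.5805 -0.1481  0.1082]
84 [ 0.4427 -0.1492  0.0845]
224 [ 0.5811 -0.1475  0.1085]
81 [ 0.4429 -0.1497  0.0852]
knob 2 [ 0.50765502 -0.16270101  0.12405254]
[-1.67685736  3.43431538 -0.3105199 ] [ 0.49680528 -0.04550674  0.18397587]
```

View pics/final.png

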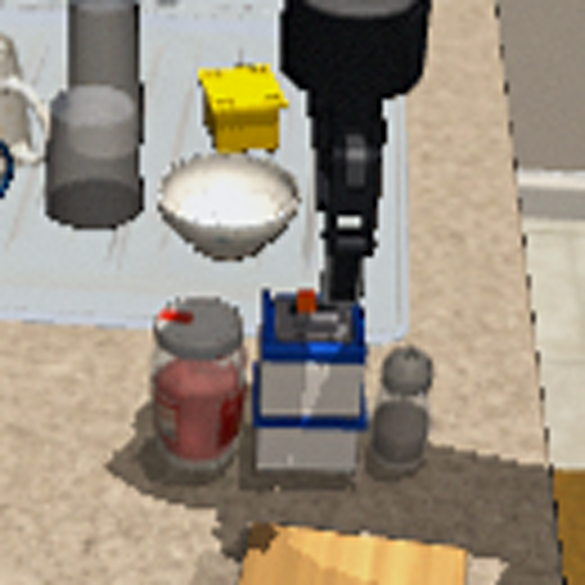

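The tub is seated on the lower tub, with both lids at crop (310,350) and (308,410). The hatch is shut, and the jar and shaker are within 1 mm of where they started. I'll let the arm settle and hand in.

Emit:
{"api": "apply_moves", "payload": {"series": [[0,0,0,0,0,0,1],[0,0,0,0,0,0,1],[0,0,0,0,0,0,1]]}}

```text
time_s: 26.1
position: [0.498, -0.0515, 0.183]
tool_rot: [[0.997, 0.076, -0.0], [0.076, -0.997, -0.0], [-0.0, 0.0, -1.0]]
ft_force: [-0.3, -0.4, 1.0]
grip_width: 0.0854
gripper_force: 0.0
```

```bash
python3 -c "
from rig import env;print(env.close_job())"
```

```text
the job is handed in; nothing more can be done
None
```

I handed the job in at 26 s with the hatch shut and the tub seated at full depth on the lower tub, the jar and shaker within 1 mm of their starts; no verdict came back, and I viewed 11 pictures, one over the limit of 10.

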